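# Lock a levelling foot of the microscope's isolation platform

### The job

The isolation platform has just been levelled and its loose levelling foot, the one under the orange lever, now has to be locked: take the larger spanner from the blue mat and fit it fully onto that foot's hexagon with its handle along the outer side of the near foot, which keeps it from swinging round, then swing the orange locknut lever anticlockwise (seen from above) until it is fully tight. The foot must not turn along with the locknut, or the level is lost. Afterwards take the spanner off again and lay it flat on the blue mat, and leave all other things where they are.

Things in the scene. Friction and masses are not known exactly. Their poses are not given: they have to be found in the camera images.
- platform: Fixed white case with black top, 240 x 320 mm, 75 mm high; a black stage on its right half is 115 mm high. Origin on the bench under its centre; at yaw 0 x points away from the robot along the case's left side, y left. It stands on levelling feet on side arms. On the left side the foot axes lie 45 mm outside the wall (y = +205 mm): the loose foot at x = +80 mm, the near foot at x = -80 mm.
- foot_hex (a point): Centre of the top of the loose foot's steel hexagon, on its axis, 16 mm over the bench. Hexagon: 36 mm across flats, 41.6 mm across corners, 2 to 16 mm high. The point's x axis (level, away from the robot) is parallel to two flats and turns with the foot: a spanner fitted with its x along this one passes the near foot's outer side with about 2.5 mm to spare.
- foot (a joint): Turn of the loose foot about its vertical axis, rad, anticlockwise from above positive; 0 is where the levelling set it (yellow marks on foot and boss in line). It turns with 0.20 N m, so the locknut carries it along unless it is held. Held by the spanner it still gives 0.1 to 0.2 rad (play in the jaw). The level is lost if it turns more than 0.35 rad (20 degrees).
- leg_boss (a point): Centre of the top of the leg boss over the loose foot, 76 mm over the bench. Both left feet have one: round, 32 mm across, 43 to 76 mm high, joined to the case by an arm 30 mm wide, 46 to 72 mm high. Below it are the locknut's hub (37 mm across, 25 to 43 mm high), then the foot.
- near_foot (a point): On the axis of the near foot, 8 mm over the bench. Locked; does not turn. Its hexagon is like the loose foot's and parallel to it (a flat faces outward, 18 mm from the axis). A spanner handle on its outer (+y) side cannot swing toward the case, which is the way the locknut drags the foot. Its grey lever reaches 100 mm toward the robot, 26 to 58 mm high.
- locknut (a joint): Turn of the orange lever locknut relative to the loose foot, rad, anticlockwise from above positive. It runs up against the leg boss. Starts between 0 and 0.35; the firm stop, fully tight, is at 1.30 (counted as tight above 1.24); stays where it is left. Under 10 N at the stop is enough. Takes 0.34 N m: about 4 N at 80 mm.
- lever_grip (a point): On the orange lever's centre line, 80 mm from the foot's axis, 47 mm over the bench, in its round end (15 mm thick, 66 to 100 mm from the axis; nearer the hub 12 mm). Underside 26 mm over the bench at the hub, 40 mm here. Its x axis points outward along the lever: 0.26 rad left of the platform's x at locknut value 0, and along the platform's y (left) when tight.
- spanner: The larger steel spanner, loose, 0.4 kg, 10 mm thick, 250 mm long, straight, open-ended, jaw gap 37.5 mm. Origin: underside, centre of the jaw, where the hexagon's middle sits; x points out of the mouth. Prongs reach 21 mm ahead of it, tips flared, throat 21.4 mm behind; head 63 mm wide; handle 20 mm wide, 60 to 229 mm behind it. Starts flat on the mat, mouth away from the robot.
- spanner_grip (a point): Point on the centre line of the larger spanner's handle, near its balance point, 90 mm behind the jaw centre, at mid thickness.
- mat: Blue tool mat fixed on the bench, 360 x 240 mm, 3 mm thick. Origin at the centre of its underside, x along its length. It holds the two spanners side by side, about 100 mm apart; either may be the left one.
- small_spanner: Smaller steel spanner of the same shape, 170 mm long, 7 mm thick, too small for the foot (21 mm jaw). Origin as on the larger one. Lies on the mat; stays where it is (within 40 mm).
- level: Round bullseye level, 32 mm across, 11 mm high, on the platform's black top. Stays (within 40 mm, like each loose thing below).
- oil_bottle: Amber dropper bottle, 32 mm across, 69 mm high, upright on the bench beyond the work area. Stays.
- slide_box: Flat blue box with white lid, 85 x 100 x 34 mm, on the bench beyond the work area. Stays.
- lens_can: Clear can with black lid, 45 mm across, 62 mm high, upright on the bench beyond the work area. Stays.
- petri_dish: Clear covered dish, 60 mm across, 15 mm high, on the platform's black top. Stays.
- note_pad: Yellow pad of notes, 76 x 76 x 12 mm, on the bench beyond the platform. Stays.
Things that resemble listed ones, but are neither listed nor needed, are in the scene too. Leave any black or purple look-alike of the small_spanner alone.

How it is judged:
On the way, in this order (a step that is already met when the one before it is completed fails the run):
1. the larger spanner is fitted on the loose foot's hexagon (jaw centre within 6 mm of the foot's axis, lying at bench level), before the locknut has been tightened (horizontal distance between spanner and foot_hex below 0.006 m and angle between the x axis of spanner and the x axis of foot_hex, either way round below 0.35 rad and z of spanner in the frame of platform below 0.008 m and angle between spanner's own z axis and vertical below 0.1 rad and value of joint locknut below 0.6 rad), for 0.2 s.
2. the locknut is tight while the spanner holds the foot (value of joint locknut above 1.24 rad and horizontal distance between spanner and foot_hex below 0.009 m and angle between the x axis of spanner and the x axis of foot_hex, either way round below 0.35 rad and z of spanner in the frame of platform below 0.008 m and angle between spanner's own z axis and vertical below 0.1 rad), for 0.2 s.
At the end, for the whole second after the job is handed in: The locknut is tight (turned past 1.24 rad), the foot is within 0.35 rad of its levelled setting, and the larger spanner lies flat and at rest on the blue mat (its handle's grip point over the mat), not on the smaller spanner (value of joint locknut above 1.24 rad and value of joint foot between -0.35 and 0.35 rad and x of spanner_grip in the frame of mat between -0.18 and 0.18 m and y of spanner_grip in the frame of mat between -0.12 and 0.12 m and z of spanner_grip in the frame of mat below 0.018 m and angle between spanner's own z axis and vertical below 0.1 rad and linear speed of spanner below 0.02 m/s and contact force between spanner and small_spanner below 0.05 N and velocity of joint locknut below 0.05 rad/s and angular speed of spanner below 0.2 rad/s); the robot touches nothing.
It fails at once if the loose foot is turned more than 0.35 rad (20 degrees) from its levelled setting (not (value of joint foot between -0.35 and 0.35 rad)).
It fails at once if another loose thing is moved more than 40 mm (distance of any of small_spanner, level, oil_bottle, slide_box, lens_can, petri_dish, note_pad from where it was at the start of the episode above 0.04 m).
It also fails if it takes over 72 s, if anything falls off the work surface, if the arm or the gripper's body presses on something with over 40 N, if the wrist force passes 120 N, or if a joint passes its speed limit or range.

### The arm

A 6-joint arm with a two-finger parallel gripper is mounted at the origin on the work surface. World frame = base frame: x ahead of the robot, y to its left, z up, the work surface at z = 0. Lengths are in m, angles in rad, forces in N, time in s.
With the tool pointing down it reaches from about 0.325 to 0.9 m from the base axis. Payload 6.1 kg.
Tool frame: the origin (TCP) lies midway between the tips of the shut fingers; the grasp point (between the pads) lies 19 mm behind it; x points along the fingers, y is the direction in which the jaws open and shut, and the axes are right-handed (so a half turn about x gives the same grasp; the last joint's range is limited). The gripper opens to 85 mm and grips with 20 to 120 N. Pads are 22 mm wide; open, the fingers measure 114 mm over their backs; the gripper's body (76 mm by 85 mm) begins 54 mm behind the grasp point. The pads swing forward as they close: fully open they stand 13 mm farther back than shut.
Start: joints at [-1.456, 0.22, 1.526, -0, 1.395, -0.126], TCP at [0.149, -0.607, 0.231] pointing down, gripper open.
Joint ranges: [-2.98, 2.98], [-0.91, 2.08], [0.09, 2.57], [-1.24, 4.39], [0.2, 2.65], [-2.68, 2.68]. Speed limits (rad/s): [2.57, 2.57, 3.01, 3.14, 3.14, 3.14].

### API

Orientations are given as [roll, pitch, yaw] about the fixed x, y, z axes, in that order (R = Rz(yaw) Ry(pitch) Rx(roll)).
In Python, from plant import movep, move_l, set_joints, gripper_to, hold, inverse_kinematics, observe, get_image, get_calibration, Unreachable, job_done gives the robot as it stands. Calls block until the motion is done:
- movep(position, orientation): joint-space move of the TCP to a pose.
- move_l(position, feed=0.15, rotation=None, max_force=None): straight line of the TCP; rotation=None keeps the orientation; feed is the mean speed in m/s. With max_force (N) it stops when the force on the tool has changed by that much, and returns True; else False.
- set_joints(angles): joint-space move.
- gripper_to(opening, f_grip=None): finger opening in m; f_grip is the grip in N (None keeps the last); returns when the fingers have stopped.
- hold(seconds).
- inverse_kinematics(position, orientation): joint angles nearest the present ones, or None.
- observe(): the state.
- get_image(name): name is "side" or "top" or "wrist"; returns (picture, depth): 384x512x3 uint8, red, green, blue; 384x512 float32, m along the optical axis (not along the pixel's ray), 0 where there is no reading.
- get_calibration(name): a dict with "intrinsics" (3x3 intrinsics, pixels), "world_from_camera" (4x4, takes a point from camera to world coordinates). Camera axes: x right, y down, z forward; pixel columns grow to the right and rows downward; lengths in m; the calibration is good to about 2 mm. The wrist camera is an equidistant fisheye: a pixel r from the principal point sees the ray r / f radians off the axis. A picture is of the moment at which its call begins: read the wrist's pose just before it. get_calibration takes no time and is no camera call; for the wrist camera it gives the pose at the moment of the call.
A pose or a line that the arm cannot do raises Unreachable and nothing moves.
- job_done(): hands the job in, once; it reports no verdict.
The state is a dict: "time_s": time; "q": joint angles; "joint_velocities": joint speeds; "joint_torque": joint torques, N m; "eef_pos": TCP position; "tcp_rot": TCP orientation; "ft_force": force on the tool from outside, world axes, zero at the start; "torque": the same for the moment, N m; "opening": finger opening in m.
Only numpy, scipy, OpenCV 4.12 (cv2) and the standard library are available. Lean on these libraries where they do the work, as an engineer would, in place of code of your own. Each camera call takes 0.05 s, during which the arm holds its last target.

## Working session

There is one attempt and no reset: what is moved stays moved. The work goes in short steps, each a Python script; the robot and the scene stay as the last script left them, time stands still between calls to the robot, and variables do not carry over. Pictures are saved under pics/ and viewed, and the job is handed in when it is done.

```bash
ls; mkdir -p pics
python3 - <<'E'
from plant import *
import cv2,numpy as np
s=observe();print(s)
for n in ["side","top","wrist"]:
    c=get_calibration(n);print(n,np.round(c["intrinsics"],1).tolist(),np.round(c["world_from_camera"],3).tolist())
    p,d=get_image(n);cv2.imwrite(f"pics/{n}0.png",p[:,:,::-1]);np.savez(f"pics/{n}0.npz",p=p,d=d,K=c["intrinsics"],T=c["world_from_camera"])
E
```

```text
pics
{'time_s': 0.0, 'q': array([-1.45609557e+00,  2.21235087e-01,  1.52763302e+00,  1.58493637e-06,
        1.39472970e+00, -1.26128382e-01]), 'joint_velocities': array([ 0.0001916 , -0.00092629, -0.00104154, -0.00143471, -0.00045605,
       -0.00037198]), 'joint_torque': array([ 8.13311658e-05, -4.96893096e+01, -3.89399636e+01, -2.23410434e-04,
        1.10668904e-02, -5.71742248e-05]), 'eef_pos': array([ 0.14897485, -0.6063415 ,  0.23018212]), 'tcp_rot': array([-1.69770264,  1.56879117,  1.68471887]), 'ft_force': array([-0.28458755, -0.09010981,  0.50611221]), 'torque': array([-0.00377386, -0.01918869, -0.03980553]), 'opening': 0.08532666632906338}
side [[361.1, 0.0, 255.5], [0.0, 361.1, 192.8], [0.0, 0.0, 1.0]] [[-0.858, -0.248, 0.449, -0.024], [-0.513, 0.439, -0.737, 0.979], [-0.014, -0.863, -0.504, 0.636], [0.0, 0.0, 0.0, 1.0]]
top [[383.6, 0.0, 255.4], [0.0, 383.6, 193.4], [0.0, 0.0, 1.0]] [[0.011, -0.989, 0.148, 0.296], [-1.0, -0.008, 0.023, 0.177], [-0.021, -0.148, -0.989, 1.121], [0.0, 0.0, 0.0, 1.0]]
wrist [[297.3, 0.0, 258.0], [0.0, 297.3, 189.8], [0.0, 0.0, 1.0]] [[0.238, -0.936, -0.259, 0.216], [-0.971, -0.23, -0.061, -0.591], [-0.002, 0.266, -0.964, 0.372], [0.0, 0.0, 0.0, 1.0]]
```

View pics/top0.png

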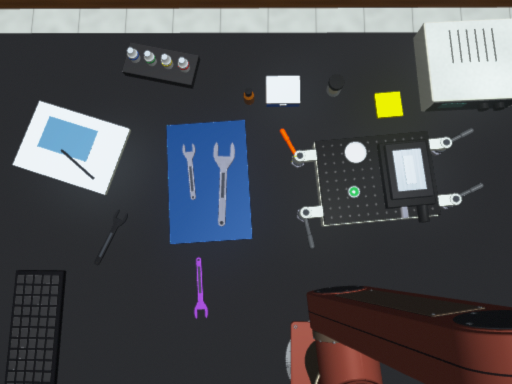

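View pics/side0.png

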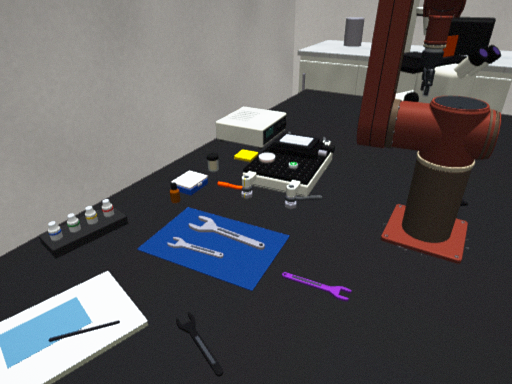

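View pics/wrist0.png

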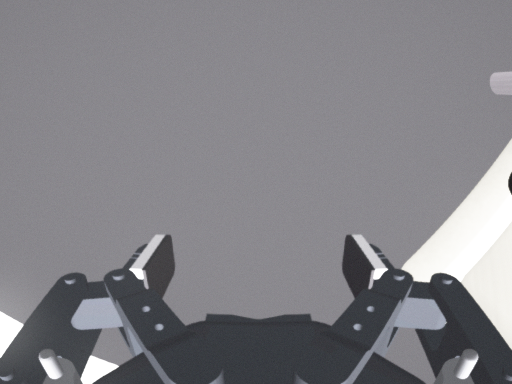

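Candidates in the top view: the larger steel spanner (223,183), the smaller steel one (191,171), a black look-alike (112,237) and a purple one (200,287). The larger one on the mat fits the description. I'll check it in a crop and measure it.

```bash
cat > h.py <<'E'
import numpy as np,cv2
def ray_plane(uv,K,T,z,fish=False):
    uv=np.atleast_2d(np.asarray(uv,float)); x=(uv[:,0]-K[0,2])/K[0,0]; y=(uv[:,1]-K[1,2])/K[1,1]
    if fish:
        r=np.hypot(x,y)+1e-12; d=np.stack([x/r*np.sin(r),y/r*np.sin(r),np.cos(r)],1)
    else: d=np.stack([x,y,np.ones_like(x)],1)
    D=d@T[:3,:3].T; o=T[:3,3]; s=(z-o[2])/D[:,2]
    return o+D*s[:,None]
def proj(P,K,T,fish=False):
    P=np.atleast_2d(P); c=(P-T[:3,3])@T[:3,:3]
    if fish:
        rr=np.hypot(c[:,0],c[:,1])+1e-12; th=np.arctan2(rr,c[:,2]); x=c[:,0]/rr*th;y=c[:,1]/rr*th
    else: x=c[:,0]/c[:,2];y=c[:,1]/c[:,2]
    return np.stack([x*K[0,0]+K[0,2],y*K[1,1]+K[1,2]],1)
def spanner_top(p,K,T,z,fish=False,roi=None):
    pass
E
python3 - <<'E'
from h import *
f=np.load("pics/top0.npz");p,d,K,T=[f[k] for k in "pdKT"]
a=cv2.resize(p[110:250,160:260,::-1],None,fx=4,fy=4,interpolation=cv2.INTER_CUBIC)
b=cv2.resize(p[110:250,270:370,::-1],None,fx=4,fy=4,interpolation=cv2.INTER_CUBIC)
cv2.imwrite("pics/crop0.png",np.hstack([a,b]))
hsv=cv2.cvtColor(p,cv2.COLOR_RGB2HSV)
mat=cv2.inRange(hsv,(105,120,60),(125,255,255));
n,l,st,c=cv2.connectedComponentsWithStats(mat)
i=1+np.argmax(st[1:,4]);cnt=max(cv2.findContours((l==i).astype(np.uint8),0,2)[0],key=cv2.contourArea)
r=cv2.minAreaRect(cnt);print("mat",r);print(np.round(ray_plane(cv2.boxPoints(r),K,T,0.003),3)); print(np.round(ray_plane([r[0]],K,T,0.003),3))
# steel on mat
m=np.zeros(p.shape[:2],np.uint8);cv2.fillPoly(m,[cv2.boxPoints(r).astype(int)],255)
m=cv2.erode(m,np.ones((5,5)))
g=((hsv[:,:,1]<90)&(m>0)).astype(np.uint8)
n,l,st,c=cv2.connectedComponentsWithStats(g)
for i in range(1,n):
    if st[i,4]<60: continue
    ys,xs=np.nonzero(l==i);P=ray_plane(np.stack([xs,ys],1),K,T,0.012)[:,:2]
    mu=P.mean(0);u,s,v=np.linalg.svd(P-mu);x=v[0]*np.sign(v[0][0]);t=(P-mu)@x;w=(P-mu)@np.array([-x[1],x[0]])
    print(st[i],mu.round(3),"yaw",np.arctan2(x[1],x[0]).round(3),"ext",t.min().round(3),t.max().round(3),"tail",(mu+x*t.min()).round(3),"tip",(mu+x*t.max()).round(3))
E
```

```text
mat ((207.0311279296875, 181.498046875), (120.39009094238281, 83.33738708496094), 86.42366790771484)
[[0.675 0.491 0.003]
 [0.692 0.237 0.003]
 [0.33  0.21  0.003]
 [0.312 0.451 0.003]]
[[0.498 0.347 0.003]]
[163 126   4  49  78] [0.604 0.475] yaw 0.092 ext -0.087 0.062 tail [0.518 0.467] tip [0.666 0.481]
[214 143  21  83 681] [0.502 0.299] yaw -0.015 ext -0.134 0.112 tail [0.369 0.301] tip [0.614 0.297]
[183 144  13  56 301] [0.53  0.396] yaw 0.122 ext -0.087 0.079 tail [0.444 0.385] tip [0.609 0.406]
```

View pics/crop0.png

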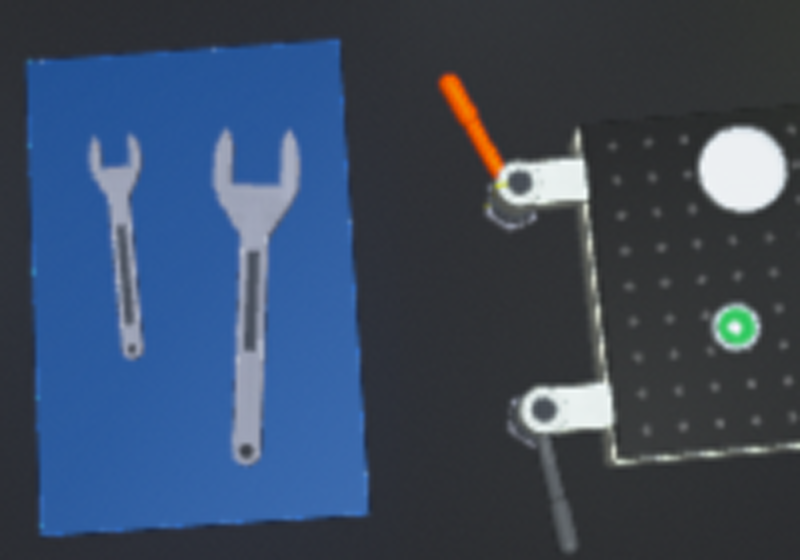

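The crop shows the larger spanner's head at about (255,160), with the wider jaw on the right half of the mat. That confirms the choice. The small one is at (120,170), the orange lever tip at (450,85), the loose boss at (520,182) and the near boss at (544,410). Next is a platform estimate.

Run:
```python
from h import *
from plant import *
f=np.load("pics/top0.npz");p,d,K,T=[f[k] for k in "pdKT"]
A=ray_plane([[300,155.5],[306,212.5]],K,T,.076);print(A.round(4),np.linalg.norm(A[0]-A[1]))
v=A[0]-A[1];yaw=np.arctan2(v[1],v[0]);print("platform yaw",yaw)
hsv=cv2.cvtColor(p,cv2.COLOR_RGB2HSV);m=cv2.inRange(hsv,(3,180,150),(15,255,255));ys,xs=np.nonzero(m[100:170,270:310]);P=ray_plane(np.stack([xs+270,ys+100],1),K,T,.05)
mu=P.mean(0);u,s,vv=np.linalg.svd(P-mu);x=vv[0]*np.sign(vv[0][0]);t=(P-mu)@x;print("lever dir",np.arctan2(x[1],x[0]),"tip",mu+x*t.max())
print("from tip", np.arctan2(*( (mu+x*t.max()-A[0])[[1,0]])), np.linalg.norm((mu+x*t.max()-A[0])[:2]))
# tool rot / camera offset
s=observe();c=get_calibration("wrist")["world_from_camera"]
from scipy.spatial.transform import Rotation as R
Rt=R.from_euler("xyz",s["tcp_rot"]).as_matrix();print(Rt.round(3));print("cam in tool",(Rt.T@(c[:3,3]-s["eef_pos"])).round(4));print((Rt.T@c[:3,:3]).round(3))
```

```text
[[0.5602 0.0778 0.076 ]
 [0.4008 0.0625 0.076 ]] 0.16017780971175166
platform yaw 0.09605808588212648
lever dir 0.49086881737928567 tip [0.64539546 0.12927779 0.05      ]
from tip 0.5432552649234584 0.09949453485686781
[[-0.     0.239 -0.971]
 [ 0.002 -0.971 -0.239]
 [-1.    -0.002 -0.   ]]
cam in tool [-0.1414  0.0008 -0.0683]
[[ 0.    -0.267  0.964]
 [ 1.    -0.001 -0.001]
 [ 0.001  0.964  0.267]]
```

```bash
cat >> h.py <<'E'
from scipy.spatial.transform import Rotation as R
def ori(yaw,lean=0.0):
    """tool down, tool z = -(dir yaw): camera on the +dir side; lean>0: gripper body leans toward +dir"""
    xs=np.array([np.cos(yaw),np.sin(yaw),0]);z=np.array([0,0,1.])
    tx=-np.sin(lean)*xs-np.cos(lean)*z
    tz=-np.cos(lean)*xs+np.sin(lean)*z
    ty=np.cross(tz,tx)
    return R.from_matrix(np.stack([tx,ty,tz],1)).as_euler("xyz")
def snap(n):
    from plant import get_image,get_calibration
    c=get_calibration("wrist");p,d=get_image("wrist")
    cv2.imwrite(f"pics/{n}.png",p[:,:,::-1]);np.savez(f"pics/{n}.npz",p=p,d=d,K=c["intrinsics"],T=c["world_from_camera"])
E
python3 - <<'E'
from h import *
from plant import *
for a in [([.47,.17,.30],ori(1.57)),([.51,.20,.17],ori(1.57)),([.50,.299,.22],ori(-.015)),([.50,.299,.006],ori(-.015,.35)),([.47,.09,.006],ori(-.1,.35))]:
    print(a[0],inverse_kinematics(*a))
movep([.49,.17,.30],ori(1.57)); move_l([.51,.21,.17],feed=.2)
snap("w1"); print(observe()["time_s"])
movep([.50,.299,.20],ori(-.015));snap("w2");print(observe()["time_s"])
E
```

```text
[0.47, 0.17, 0.3] [ 0.18914314 -0.12151978  1.7534507   0.          1.50966172  0.18993946]
[0.51, 0.2, 0.17] [0.22975052 0.08908088 1.79208153 0.         1.26043024 0.23054684]
[0.5, 0.299, 0.22] [ 4.03618134e-01  1.27935870e-01  1.65288682e+00 -4.44089210e-16
  1.36076996e+00  1.98941446e+00]
[0.5, 0.299, 0.006] [0.33519836 0.61222738 1.50252282 0.12063279 1.35866026 1.87580157]
[0.47, 0.09, 0.006] [-5.18651360e-05  4.32171760e-01  1.76907405e+00  3.56283891e-02
  1.28890804e+00  1.65480697e+00]
4.025
5.6083<sys>:0: UserWarning: Gimbal lock detected. Setting third angle to zero since it is not possible to uniquely determine all angles.
```

View pics/w1.png

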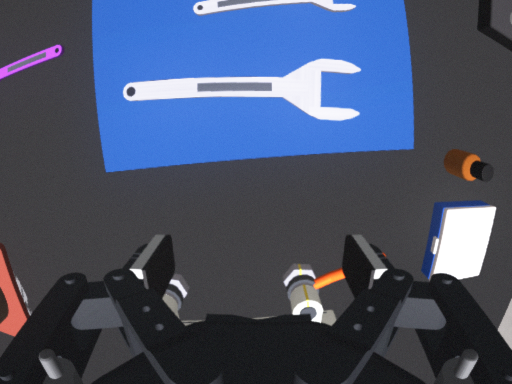

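View pics/w2.png

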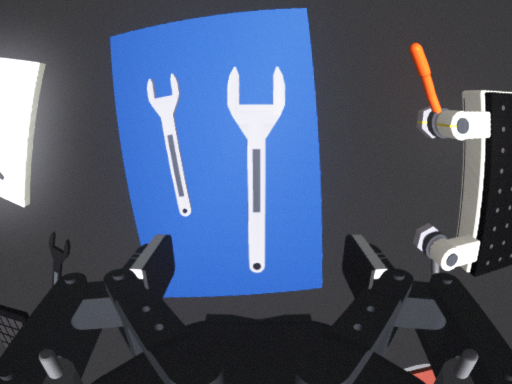

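w2 shows the larger spanner: mouth at (257,85), tail hole (257,266). It also shows the loose foot's hexagon at (430,122) and the near one at (430,240). I'll measure the spanner on its top plane and project zoomed patches onto the hexagon's top plane.

Run:
```python
from h import *
def rect(n,x0,x1,y0,y1,z,s):
    f=np.load(f"pics/{n}.npz");xs=np.arange(x1,x0,-s);ys=np.arange(y1,y0,-s);Y,X=np.meshgrid(ys,xs)
    uv=proj(np.stack([X.ravel(),Y.ravel(),np.full(X.size,z)],1),f["K"],f["T"],True).astype(np.float32).reshape(*X.shape,2)
    return cv2.remap(f["p"],uv[...,0],uv[...,1],cv2.INTER_CUBIC)[:,:,::-1]
# hex patches: x .36...60 etc. 
a=rect("w2",.52,.60,.04,.14,.016,.00025);b=rect("w2",.36,.44,.03,.13,.016,.00025)
cv2.imwrite("pics/rect_hex.png",np.hstack([a,b]))
c=rect("w1",.52,.60,.04,.14,.016,.00025);cv2.imwrite("pics/rect_hex1.png",c)
f=np.load("pics/w2.npz");p,K,T=f["p"],f["K"],f["T"]
hsv=cv2.cvtColor(p,cv2.COLOR_RGB2HSV);g=((hsv[:,:,1]<90)&(hsv[:,:,2]>120)).astype(np.uint8);g[:, :215]=0;g[:,310:]=0;g[280:]=0;g[:60]=0
n,l,st,c=cv2.connectedComponentsWithStats(g);i=1+np.argmax(st[1:,4]);print(st[i])
ys,xs=np.nonzero(l==i)
for nm,sel in [("handle",(ys>150)&(ys<255)),("all",ys>0)]:
    P=ray_plane(np.stack([xs,ys],1)[sel],K,T,.013,True)[:,:2]
    # centreline by row fit
    co=[];
    for r in np.unique(ys[sel]):
        k=ys==r; e=ray_plane([[xs[k].min()-.5,r],[xs[k].max()+.5,r]],K,T,.013,True)[:,:2]; co.append(np.r_[e.mean(0),np.linalg.norm(e[0]-e[1])])
    co=np.array(co);pf=np.polyfit(co[:,0],co[:,1],1);print(nm,"yaw",np.arctan(pf[0]),"width",np.median(co[:,2]),"y at .5",np.polyval(pf,.5))
    P0=P;print("x ext",P[:,0].min(),P[:,0].max())
# pad: throat row along centre column
k=(l==i)&(np.arange(512)[None]>254)&(np.arange(512)[None]<260);r=np.nonzero(k.any(1))[0];print("throat row",r.min(),ray_plane([[257,r.min()]],K,T,.013,True))
```

```text
Traceback (most recent call last):
ValueError: all the input array dimensions except for the concatenation axis must match exactly, but along dimension 0, the array at index 0 has size 320 and the array at index 1 has size 321
```

```bash
cat >> h.py <<'E'
def rect(n,x0,x1,y0,y1,z,s=.00025):
    f=np.load(f"pics/{n}.npz");xs=x1-s*np.arange(round((x1-x0)/s));ys=y1-s*np.arange(round((y1-y0)/s));Y,X=np.meshgrid(ys,xs)
    uv=proj(np.stack([X.ravel(),Y.ravel(),np.full(X.size,z)],1),f["K"],f["T"],True).astype(np.float32).reshape(*X.shape,2)
    return cv2.remap(f["p"],uv[...,0],uv[...,1],cv2.INTER_CUBIC)[:,:,::-1]
def spanner(n,z,roi,hrows):
    f=np.load(f"pics/{n}.npz");p,K,T=f["p"],f["K"],f["T"];x0,x1,y0,y1=roi
    hsv=cv2.cvtColor(p,cv2.COLOR_RGB2HSV);g=((hsv[:,:,1]<90)&(hsv[:,:,2]>110)).astype(np.uint8);m=np.zeros_like(g);m[y0:y1,x0:x1]=1;g*=m
    n,l,st,c=cv2.connectedComponentsWithStats(g);i=1+np.argmax(st[1:,4]);print(st[i])
    ys,xs=np.nonzero(l==i);co=[]
    for r in range(*hrows):
        k=ys==r; e=ray_plane([[xs[k].min()-.5,r],[xs[k].max()+.5,r]],K,T,z,True)[:,:2]; co.append(np.r_[e.mean(0),np.linalg.norm(e[0]-e[1])])
    co=np.array(co);pf=np.polyfit(co[:,0],co[:,1],1);yaw=np.arctan(pf[0])
    P=ray_plane(np.stack([xs,ys],1),K,T,z,True)[:,:2];u=np.array([np.cos(yaw),np.sin(yaw)]);w=np.array([-u[1],u[0]]);o=np.array([.5,np.polyval(pf,.5)])
    t=(P-o)@u;h=(P-o)@w;th=t[np.abs(h)<.006].max()
    print("yaw",yaw,"width",np.median(co[:,2]),"tail",t.min(),"tip",t.max(),"throat",th,"y@.5",o[1], "head width",h.max(),h.min())
    jc=[o+u*(t.min()+.229),o+u*(t.max()-.021),o+u*(th+.0214)];print("jaw centre est",np.round(jc,4).tolist());return np.mean(jc,0),yaw
E
python3 - <<'E'
from h import *
a=rect("w2",.52,.60,.04,.14,.016);b=rect("w2",.36,.44,.03,.13,.016)
cv2.imwrite("pics/rect_hex.png",np.hstack([a,b]))
cv2.imwrite("pics/rect_hex1.png",np.hstack([rect("w1",.52,.60,.04,.14,.016),rect("w1",.36,.44,.03,.13,.016)]))
print(spanner("w2",.013,(215,310,60,280),(150,255)))
E
```

```text
[ 227   67   58  206 4520]
yaw -0.015285867213852973 width 0.020672737050185387 tail -0.13106728848018726 tip 0.1165533932394077 throat 0.07500267292260583 y@.5 0.30070834739728974 head width 0.03181930056867495 -0.030560582484482054
jaw centre est [[0.5979, 0.2992], [0.5955, 0.2992], [0.5964, 0.2992]]
(array([0.5966183 , 0.29923134]), np.float64(-0.015285867213852973))
```

View pics/rect_hex.png

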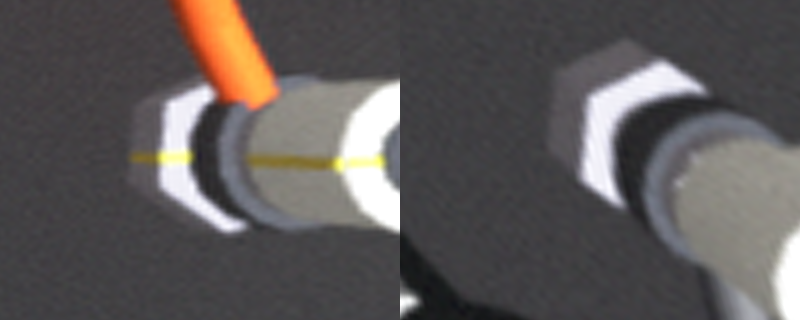

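View pics/rect_hex1.png

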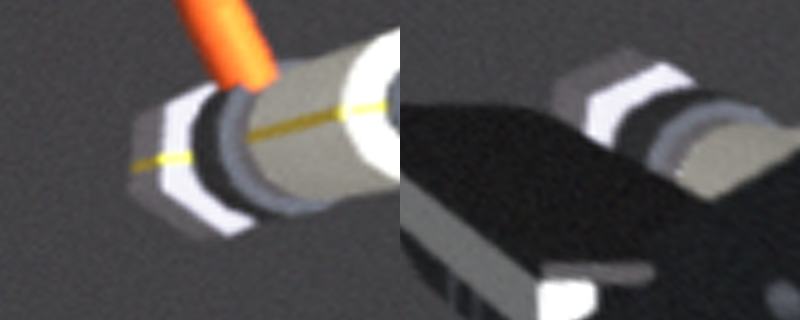

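In the patches the loose hexagon's left flat runs at column ~166 and the near one's at ~587, so both are visible. I'll fit lines to the white top faces, then grasp.

```bash
cat >> h.py <<'E'
def hexfit(n,x0,x1,y0,y1,nm,z=.016,s=.00025,psi0=-.1,c0=None):
    """fit outer flats of the white hex top: left flat (normal +60*k) each with known normals psi+90,psi+150,psi+30; solve centre,psi by LSQ"""
    from scipy.optimize import least_squares
    f=np.load(f"pics/{n}.npz");p,K,T=f["p"],f["K"],f["T"]
    a=rect(n,x0,x1,y0,y1,z,s);hsv=cv2.cvtColor(np.clip(a,0,255).astype(np.uint8),cv2.COLOR_BGR2HSV)
    g=((hsv[:,:,2]>165)&(hsv[:,:,1]<45)).astype(np.uint8)
    k,l,st,c=cv2.connectedComponentsWithStats(g)
    want=np.array([(y1-c0[1])/s-60,(x1-c0[0])/s]);idx=[i for i in range(1,k) if st[i,4]>300];i=min(idx,key=lambda i:np.hypot(*(c[i]-want)))
    cnt=max(cv2.findContours((l==i).astype(np.uint8),0,1)[0],key=len)[:,0]
    P=np.stack([x1-cnt[:,1]*s,y1-cnt[:,0]*s],1)
    psi=psi0;cc=np.array(c0,float);res=None
    for it in range(12):
        pts=[];kk=[]
        for q in (30,90,150):
            th=psi+np.radians(q);nn=np.array([np.cos(th),np.sin(th)]);tt=np.array([-nn[1],nn[0]])
            d=(P-cc)@nn-.018;e=(P-cc)@tt;w=np.abs(e)<.0095;w&=np.abs(d)<(.005 if it<5 else .002)
            pts.append(P[w]);kk+= [q]*w.sum()
        pts=np.concatenate(pts);kk=np.radians(np.array(kk))
        fun=lambda v:(np.cos(v[2]+kk)*(pts[:,0]-v[0])+np.sin(v[2]+kk)*(pts[:,1]-v[1])-.018)*1e3
        r=least_squares(fun,[*cc,psi],loss="soft_l1",f_scale=.5);cc=r.x[:2];psi=r.x[2]
    o=a.copy()
    for q in range(6):
        th=[psi+np.radians(60*q),psi+np.radians(60*q+60)];pp=[cc+.018/np.cos(np.pi/6)*np.array([np.cos(t),np.sin(t)]) for t in th]
        cv2.line(o,*[(int((y1-v[1])/s),int((x1-v[0])/s)) for v in pp],(0,255,0),1)
    cv2.imwrite(f"pics/{nm}.png",o)
    print(nm,"centre",cc.round(4),"psi",round(psi,4),"n",{q:int((np.abs(kk-np.radians(q))<.1).sum()) for q in (30,90,150)},"rms mm",np.sqrt(np.mean(fun(r.x)**2)).round(2))
    return cc,psi
E
python3 - <<'E'
from h import *
hexfit("w2",.52,.60,.04,.14,"hx_a",c0=(.562,.079))
hexfit("w2",.36,.44,.03,.13,"hx_b",c0=(.402,.063))
hexfit("w1",.52,.60,.04,.14,"hx_c",c0=(.562,.079))
cv2.imwrite("pics/hx.png",np.hstack([cv2.imread(f"pics/hx_{k}.png")[:, :260] for k in "abc"]))
E
```

```text
hx_a centre [0.2446 0.1868] psi 0.7081 n {30: 0, 90: 0, 150: 0} rms mm nan
hx_b centre [0.4043 0.066 ] psi -0.0705 n {30: 68, 90: 76, 150: 45} rms mm 0.35
hx_c centre [0.5353 0.0837] psi 0.7362 n {30: 0, 90: 0, 150: 0} rms mm nan
  return _methods._mean(a, axis=axis, dtype=dtype,
  ret = ret.dtype.type(ret / rcount)
```

View pics/hx.png

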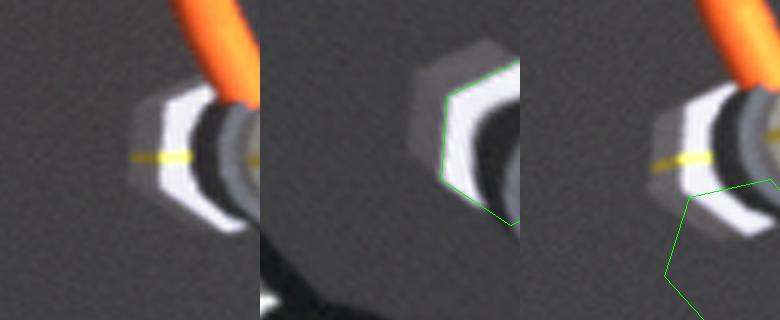

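```bash
python3 - <<'E'
s=open("h.py").read()
s=s.replace("g=((hsv[:,:,2]>165)&(hsv[:,:,1]<45)).astype(np.uint8)\n    k,l","g=((hsv[:,:,2]>165)&((hsv[:,:,1]<45)|((hsv[:,:,0]>22)&(hsv[:,:,0]<45)))).astype(np.uint8)\n    k,l")
open("h.py","w").write(s)
E
python3 - <<'E'
from h import *
hexfit("w2",.52,.60,.04,.14,"hx_a",c0=(.562,.079))
hexfit("w2",.36,.44,.03,.13,"hx_b",c0=(.402,.063))
hexfit("w1",.52,.60,.04,.14,"hx_c",c0=(.562,.079))
cv2.imwrite("pics/hx.png",np.hstack([cv2.imread(f"pics/hx_{k}.png")[:, :260] for k in "abc"]))
E
```

```text
hx_a centre [0.5624 0.0818] psi -0.0874 n {30: 46, 90: 76, 150: 62} rms mm 0.31
hx_b centre [0.4043 0.066 ] psi -0.0705 n {30: 68, 90: 76, 150: 45} rms mm 0.35
hx_c centre [0.5619 0.0817] psi -0.0917 n {30: 52, 90: 76, 150: 63} rms mm 0.39
```

View pics/hx.png

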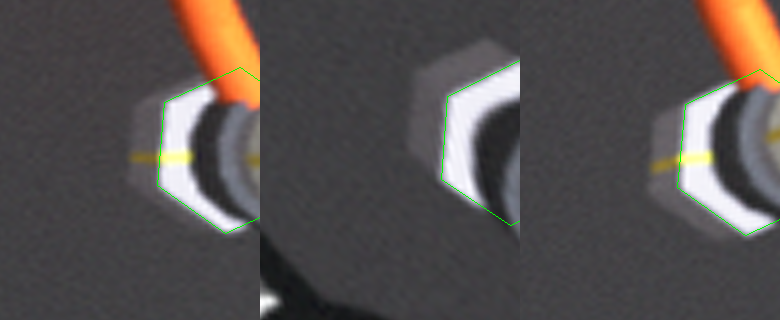

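Foot centre is about (0.5622, 0.0817) with hex axis yaw ≈ -0.09, and the two views agree. I'll grasp 82 mm behind the jaw with the tool leaning slightly toward the head, which keeps the gripper body clear of the near boss.

Run:
```python
from h import *
from plant import *
J=np.array([.5966,.2992]);yaw=-.0153;u=np.array([np.cos(yaw),np.sin(yaw)])
g=J-.082*u;o=ori(yaw,.15)
gripper_to(.05,60)
movep([*g,.08],o);move_l([*g,.0085],feed=.08,max_force=8);print(observe()["eef_pos"])
gripper_to(.0,60);s=observe();print(s["opening"],s["eef_pos"],s["ft_force"])
move_l([*g,.06],feed=.1);hold(.2);s=observe();print(s["opening"],s["ft_force"],s["time_s"])
# staging: outward 55 mm, jaw 75 mm behind
F=np.array([.5622,.0817]);psi=-.091;v=np.array([np.cos(psi),np.sin(psi)]);w=np.array([-v[1],v[0]])
st=F-v*(.075+.082)+w*.055
movep([*st,.06],ori(psi,.15));hold(.3);snap("w3");s=observe();print(s["eef_pos"],s["time_s"])
```

```text
[0.51512535 0.30067284 0.00901445]
0.017328028344288263 [0.51520524 0.30076424 0.00943933] [-0.27797832  0.22126481  5.16028176]
0.01705120777428161 [-0.1033643  -0.1173478  -3.32007118] 8.9167
[0.41117801 0.15118812 0.05996789] 10.025
```

View pics/w3.png

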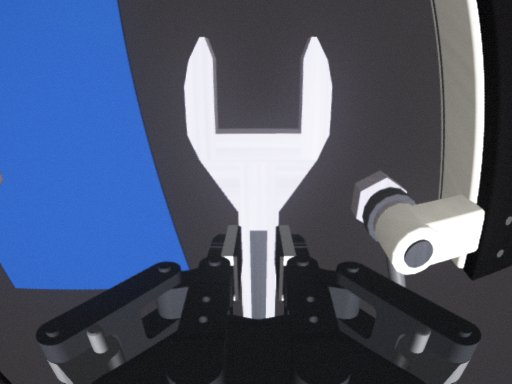

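The spanner is held. The jaw is at (258,90), mouth tips at (203,40) and (315,40), and the near foot is at (380,195). I'll use depth to find how it sits in the hand (jaw centre, tilt) and refit the near hexagon in this view.

Run:
```python
from h import *
f=np.load("pics/w3.npz");p,d,K,T=[f[k] for k in "pdKT"]
def pt(u,v):
    x=(u-K[0,2])/K[0,0];y=(v-K[1,2])/K[1,1];r=np.hypot(x,y)+1e-9
    c=np.array([x/r*np.sin(r),y/r*np.sin(r),np.cos(r)]);return T[:3,3]+T[:3,:3]@(c/c[2]*d[v,u])
for uv in [(200,100),(318,100),(203,60),(314,60),(225,150),(292,150),(258,150),(258,190),(258,215)]: print(uv,p[uv[1],uv[0]],pt(*uv).round(4))
```

```text
(200, 100) [240 239 248] [0.4879 0.1687 0.0638]
(318, 100) [245 245 251] [0.4832 0.1184 0.0622]
(203, 60) [236 235 245] [0.5048 0.1651 0.0649]
(314, 60) [243 242 249] [0.5007 0.1194 0.0636]
(225, 150) [235 234 244] [0.4647 0.1606 0.0643]
(292, 150) [238 238 247] [0.4617 0.1311 0.0632]
(258, 150) [238 236 246] [0.4629 0.1462 0.0629]
(258, 190) [240 239 248] [0.4436 0.1479 0.063 ]
(258, 215) [241 240 248] [0.4296 0.1492 0.0617]
```

Run:
```python
from h import *
f=np.load("pics/w3.npz");p,d,K,T=[f[k] for k in "pdKT"]
hsv=cv2.cvtColor(p,cv2.COLOR_RGB2HSV)
g=((hsv[:,:,1]<60)&(hsv[:,:,2]>200)).astype(np.uint8);g[:,345:]=0;g[225:]=0
n,l,st,c=cv2.connectedComponentsWithStats(g);i=1+np.argmax(st[1:,4]);m=l==i
E=lambda u,v,z=.0636:ray_plane([[u,v]],K,T,z,True)[0,:2]
L=[];Rr=[];
for r in range(60,125,5):
    x=np.nonzero(m[r])[0];j=np.argmax(np.diff(x));L.append(E(x[j]+.5,r));Rr.append(E(x[j+1]-.5,r))
L=np.array(L);Rr=np.array(Rr);a=np.polyfit(L[:,0],L[:,1],1);b=np.polyfit(Rr[:,0],Rr[:,1],1)
print("prong yaws",a[0],b[0],"gap",np.mean(L[:,1]-Rr[:,1]))
yaw=(a[0]+b[0])/2
x=np.nonzero(m[:,258])[0].min();t=E(258,x-.5);print("throat row",x,t)
tip=[E(203,np.nonzero(m[:,203])[0].min()),E(315,np.nonzero(m[:,315])[0].min())];print("tips",tip)
mid=lambda xx:(np.polyval(a,xx)+np.polyval(b,xx))/2
for xx in (t[0]+.0214,np.mean(tip,0)[0]-.021): print("jaw centre",xx,mid(xx))
psi=-.091;print("expected",np.array([.41118,.15119])+.082*np.array([np.cos(psi),np.sin(psi)]))
hexfit("w3",.36,.44,.03,.13,"hx_d",c0=(.404,.066))
```

```text
prong yaws -0.08623552271672456 -0.08939694071521895 gap 0.037300663691054385
throat row 134 [0.47059148 0.14549406]
tips [array([0.51469315, 0.16423437]), array([0.51055889, 0.11826673])]
jaw centre 0.4919914815384243 0.143668987520115
jaw centre 0.49162601705478315 0.14370108123389438
expected [0.49284071 0.14373829]
hx_d centre [0.4039 0.0651] psi -0.0988 n {30: 69, 90: 75, 150: 29} rms mm 0.33
```

View pics/hx_d.png

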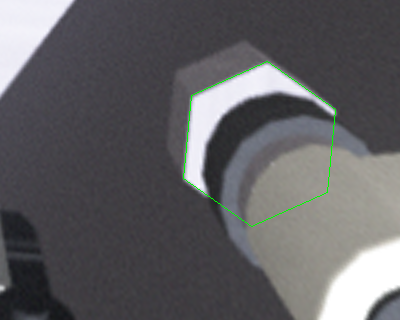

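Run:
```python
from h import *
from plant import *
F=np.array([.5622,.0817]);psi=-.091;v=np.array([np.cos(psi),np.sin(psi)]);w=np.array([-v[1],v[0]])
st=F-v*.157+w*.055
P=st+v*.125+w*.012
move_l([*P,.09],feed=.15);hold(.3);snap("w4");print(observe()["time_s"])
r=hexfit("w4",.52,.60,.04,.14,"hx_e",c0=(.562,.081))
```

```text
11.3833
hx_e centre [0.5629 0.0804] psi -0.5693 n {30: 0, 90: 48, 150: 74} rms mm 1.05
```

View pics/hx_e.png

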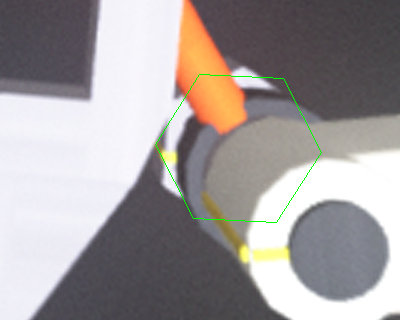

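View pics/w4.png

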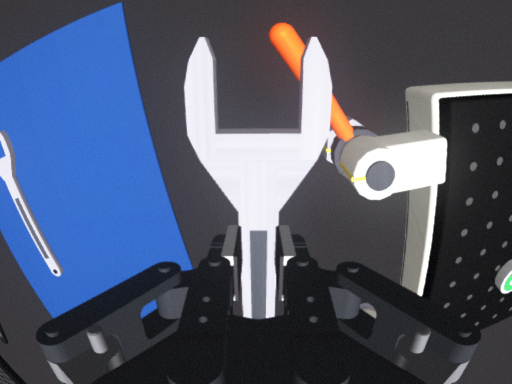

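w4 doesn't help: the spanner head at (258,110) hides the foot's hexagon, so that fit fails. The visible left flat still puts the foot centre at y ≈ 0.081. I'll use the combined estimate F=(0.5623, 0.0811) and psi=-0.091, and insert with a force limit.

```bash
cat >> h.py <<'E'
F=np.array([.5623,.0811]);psi=-.091;v=np.array([np.cos(psi),np.sin(psi)]);w=np.array([-v[1],v[0]]);OR=ori(psi-.003,.15)
def tcp(ahead,left): return F+v*(ahead-.081)+w*left   # TCP for jaw centre at (ahead,left) of foot axis
E
python3 - <<'E'
from h import *
from plant import *
move_l([*tcp(-.075,.055),.06],feed=.15,rotation=OR)
move_l([*tcp(-.055,.055),.010],feed=.1)
print(move_l([*tcp(-.050,0),.010],feed=.08,max_force=10),observe()["ft_force"])
print(move_l([*tcp(-.050,0),.008],feed=.02,max_force=6))
hold(.2);s=observe();print(s["ft_force"],s["eef_pos"],tcp(-.05,0))
snap("w5");p,d=get_image("side");cv2.imwrite("pics/s5.png",cv2.resize(p[120:260,180:360,::-1],None,fx=4,fy=4,interpolation=2));print(observe()["time_s"])
E
```

```text
False [-0.09919995 -0.37359109 -4.11810647]
False
[-0.0669355   0.34381921 -3.04625435] [0.43177184 0.09318    0.00795268] [0.43184203 0.09300455]
14.4667
```

View pics/w5.png

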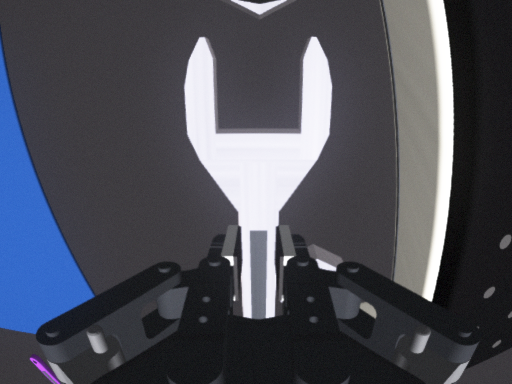

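View pics/s5.png

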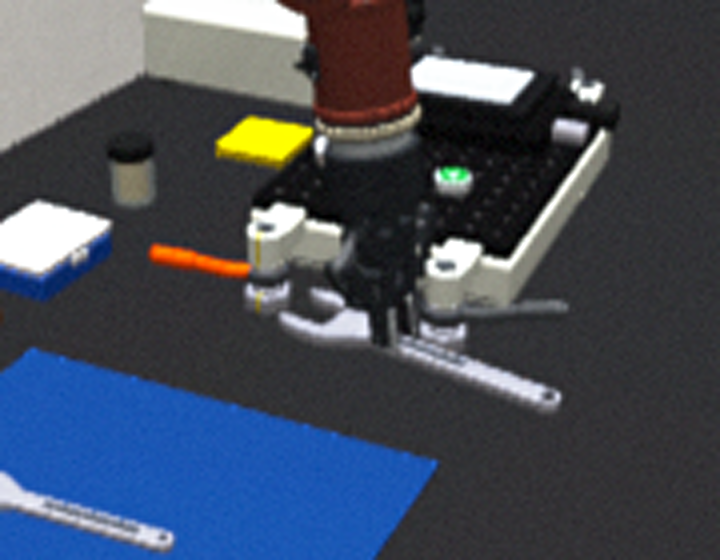

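w5 shows the hexagon's near corner at about (261,16), just ahead of the mouth, whose inner edges are at columns 216 and 301. I'll compute the lateral offset.

Run:
```python
from h import *
f=np.load("pics/w5.npz");p,K,T=f["p"],f["K"],f["T"]
a=cv2.resize(p[0:150,170:350,::-1],None,fx=4,fy=4,interpolation=cv2.INTER_CUBIC);cv2.imwrite("pics/w5c.png",a)
def loc(u,vv,z):
    q=ray_plane([[u,vv]],K,T,z,True)[0,:2]-F;return np.round([q@v*1e3,q@w*1e3],2)
hsv=cv2.cvtColor(p,cv2.COLOR_RGB2HSV);g=(hsv[:,:,2]>200)&(hsv[:,:,1]<60)
for r in (65,80,95,110,120):
    x=np.nonzero(g[r,150:360])[0]+150;j=np.argmax(np.diff(x));l=loc(x[j]+.5,r,.0118);rr=loc(x[j+1]-.5,r,.0118);print(r,l,rr,(l+rr)/2)
# hex lower boundary of bright face
for c in range(232,292,6):
    y=np.nonzero(g[:25,c])[0];print(c,y.max() if len(y) else None, loc(c,y.max()+.5,.016) if len(y) else "")
```

```text
65 [-41.52  18.31] [-41.67 -18.92] [-41.595  -0.305]
80 [-47.92  18.48] [-48.06 -19.05] [-47.99   -0.285]
95 [-54.37  18.26] [-54.5  -18.78] [-54.435  -0.26 ]
110 [-60.87  18.07] [-60.99 -18.97] [-60.93  -0.45]
120 [-65.26  18.24] [-65.38 -18.68] [-65.32  -0.22]
232 0 [-14.96   9.58]
238 3 [-16.33   7.23]
244 6 [-17.67   4.88]
250 9 [-18.99   2.53]
256 12 [-20.28   0.19]
262 12 [-20.29  -2.16]
268 9 [-19.01  -4.51]
274 6 [-17.7   -6.87]
280 3 [-16.36  -9.22]
286 None
```

View pics/w5c.png

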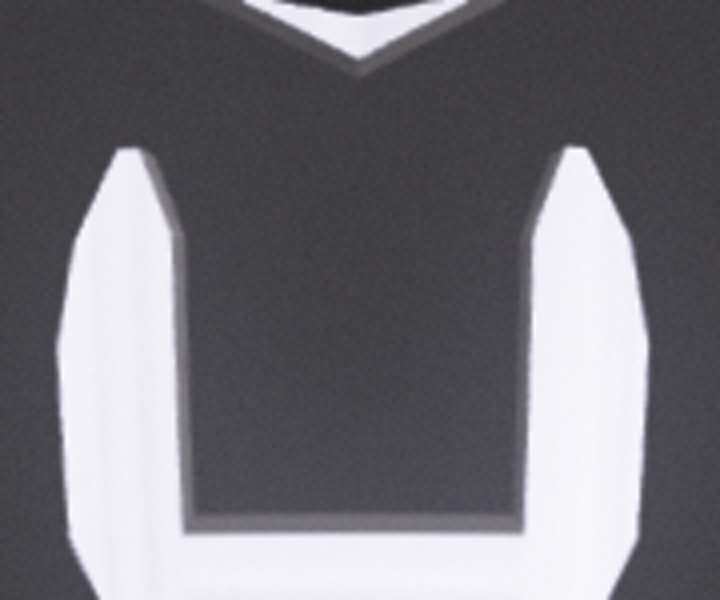

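The hexagon is symmetric in the view (yaw aligned), with its apex at -1.0 mm lateral and the jaw at -0.3 mm. I'll shift by -0.7 mm and slide on.

Run:
```python
from h import *
from plant import *
move_l([*tcp(-.050,-.0007),.008],feed=.02)
for a in (-.025,-.010,-.003,.003):
    r=move_l([*tcp(a,-.0007),.008],feed=.03,max_force=12);s=observe();e=s["eef_pos"][:2]-F
    print(a,r,"jaw along",e@v+.081,"lat",e@w,s["ft_force"].round(2),s["torque"].round(3))
    if r: break
hold(.2);s=observe();print(s["ft_force"],s["time_s"]);snap("w6")
```

```text
-0.025 False jaw along -0.025244813910171776 lat -0.0007150086302866842 [ 0.52 -0.11 -2.82] [-0.01  -0.228  0.054]
-0.01 False jaw along -0.010048865195273607 lat -0.0007261835358769841 [-0.14  0.31 -3.61] [-0.003 -0.212  0.009]
-0.003 False jaw along -0.0027416014512783443 lat -0.0007010871739994659 [ 0.34  0.59 -3.54] [-0.005 -0.205 -0.03 ]
0.003 False jaw along 0.0011190912133604708 lat -0.000687961978095187 [-6.21  0.92  0.67] [ 0.114  0.79  -0.059]
[-6.53353668  1.3028559  -0.60524273] 17.2833
```

View pics/w6.png

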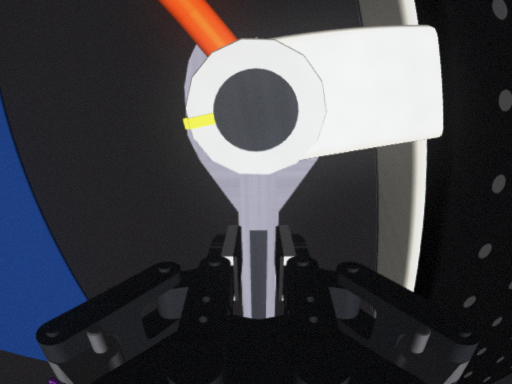

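The mouth is fully seated: it stopped at the throat with 6 N, in line with the foot, and the yellow boss mark is at (200,122) in w6. I'll relieve the push, lower, release, lift, and check from the side.

Run:
```python
from h import *
from plant import *
move_l([*tcp(.0008,-.0007),.008],feed=.02)
move_l([*tcp(.0008,-.0007),.0055],feed=.02,max_force=6)
gripper_to(.045,60)
e=observe()["eef_pos"]
move_l([*tcp(-.012,-.0007),.12],feed=.15)   # up, slightly back
hold(.1)
for n in ("side","top"):
    p,d=get_image(n);c=get_calibration(n);np.savez(f"pics/{n}6.npz",p=p,d=d,K=c["intrinsics"],T=c["world_from_camera"])
    a=p[150:220,220:330] if n=="side" else p[110:230,260:360];cv2.imwrite(f"pics/{n}6.png",cv2.resize(a[:,:,::-1],None,fx=5,fy=5,interpolation=2))
snap("w7");print(observe()["time_s"])
```

```text
19.35
```

View pics/side6.png

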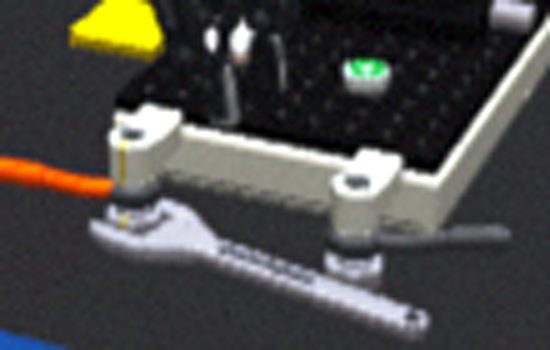

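View pics/w7.png

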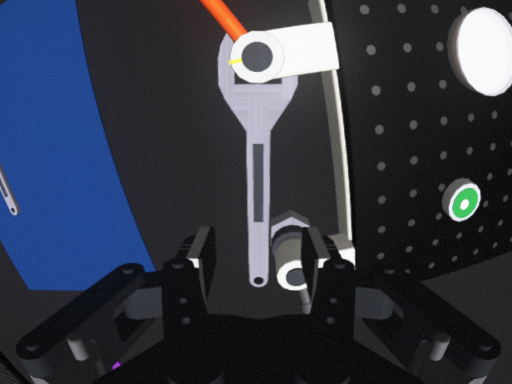

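The spanner sits on the hexagon in the side crop at (150,215), with its handle outside the near foot at (355,270). Now I'll push the lever.

```bash
cat >> h.py <<'E'
A=F+w*(-.0008)
def e2(t): return np.array([np.cos(t),np.sin(t)])
OP=ori(-.37,0)
E
python3 - <<'E'
from h import *
from plant import *
gripper_to(.0,60)
th0=.543-np.arctan2(.042,.080)
P0=A+.090*e2(th0)
print(th0,P0)
movep([*P0,.16],OP)
print(move_l([*P0,.036],feed=.12,max_force=8),observe()["eef_pos"],observe()["time_s"])
th=th0;b=observe()["ft_force"]
snap("w8")
while th<.95:
    th+=.05
    r=move_l([*(A+.087*e2(th)),.036],feed=.05,max_force=9)
    f=observe()["ft_force"]-b;t=np.array([-np.sin(th),np.cos(th)]);print(round(th,2),r,"tan",round(f[:2]@t,2),"rad",round(f[:2]@e2(th),2),"z",round(f[2],1))
    if r: break
print(observe()["time_s"])
E
```

```text
0.05955299843280104 [0.65206775 0.08565991]
False [0.65298409 0.08569826 0.0371801 ] 21.8
0.11 False tan 1.16 rad -0.39 z 0.3
0.16 False tan 1.07 rad 0.49 z -0.8
0.21 False tan 0.49 rad -0.3 z -0.1
0.26 False tan 1.31 rad -0.18 z 0.2
0.31 False tan 0.44 rad 0.22 z -0.1
0.36 False tan 0.16 rad 0.39 z -0.5
0.41 False tan -0.13 rad 0.16 z 0.1
0.46 False tan -2.0 rad 0.12 z -0.3
0.51 False tan -1.37 rad -0.0 z -0.8
0.56 False tan -2.32 rad -1.64 z -0.8
0.61 False tan -0.61 rad 0.05 z -1.8
0.66 False tan -1.72 rad -0.47 z -0.7
0.71 False tan -1.28 rad -0.62 z -0.6
0.76 False tan -2.16 rad -0.14 z -0.7
0.81 False tan -1.13 rad -1.21 z -0.4
0.86 False tan -1.6 rad -1.05 z 0.0
0.91 False tan -0.74 rad -0.23 z -0.8
0.96 False tan -1.79 rad 0.22 z -0.0
26.3583<stdin>:1: UserWarning: Gimbal lock detected. Setting third angle to zero since it is not possible to uniquely determine all angles.
```

View pics/w8.png

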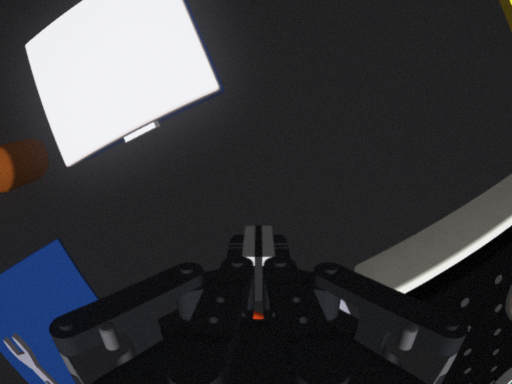

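Run:
```python
from h import *
from plant import *
p,d=get_image("side");cv2.imwrite("pics/side7.png",cv2.resize(p[130:230,200:350,::-1],None,fx=5,fy=5,interpolation=2))
```

```text
<stdin>:1: UserWarning: Gimbal lock detected. Setting third angle to zero since it is not possible to uniquely determine all angles.
```

View pics/side7.png

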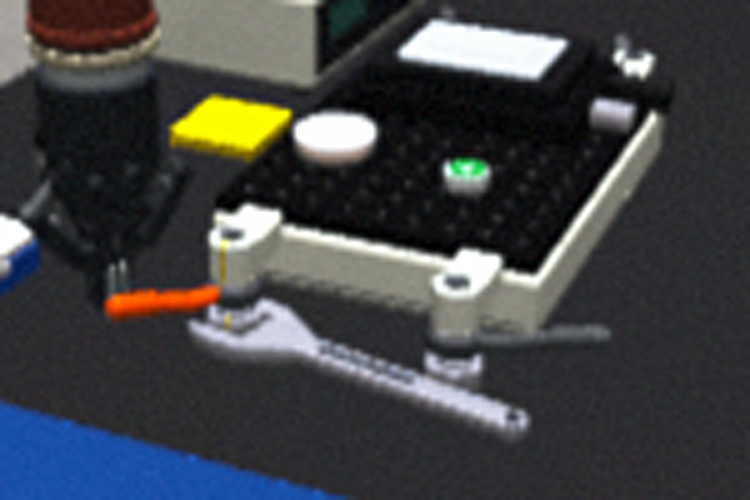

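The lever follows (orange tip at (115,305)) and the foot's yellow mark still lines up with the boss's. I'll continue to the stop.

Run:
```python
from h import *
from plant import *
th=.96;b=np.array([.0,.0,-.0])
s=observe();print(s["ft_force"])
while th<1.95:
    th+=.05 if th<1.35 else .025
    r=move_l([*(A+.087*e2(th)),.036],feed=.05 if th<1.35 else .03,max_force=9)
    f=observe()["ft_force"];t=np.array([-np.sin(th),np.cos(th)]);ft=f[:2]@t
    if th>1.35:print(round(th,3),r,"tan",round(ft,2),"rad",round(f[:2]@e2(th),2))
    if r or ft<-11: break
hold(.3);s=observe();print(s["ft_force"],s["eef_pos"],s["time_s"])
q=s["eef_pos"][:2]-A;print("tcp angle",np.arctan2(q[1],q[0]))
p,d=get_image("side");cv2.imwrite("pics/side8.png",cv2.resize(p[130:230,200:350,::-1],None,fx=5,fy=5,interpolation=2))
```

```text
[ 1.22320392 -1.20261057  0.00797977]
1.36 False tan -2.6 rad -0.88
1.385 False tan -3.74 rad -1.33
1.41 False tan -2.95 rad -0.94
1.435 False tan -4.19 rad -1.43
1.46 False tan -3.77 rad -0.83
1.485 False tan -2.42 rad -0.94
1.51 False tan -3.06 rad -1.11
1.535 False tan -3.99 rad -1.3
1.56 False tan -3.48 rad -2.09
1.585 False tan -4.62 rad -1.97
1.61 False tan -8.07 rad -2.85
1.635 False tan -9.37 rad -3.37
1.66 False tan -11.09 rad -2.49
[11.20954086 -2.44868756 -2.09518528] [0.5571945  0.16692261 0.03698539] 31.75
tcp angle 1.6288336555306295<stdin>:1: UserWarning: Gimbal lock detected. Setting third angle to zero since it is not possible to uniquely determine all angles.
```

View pics/side8.png

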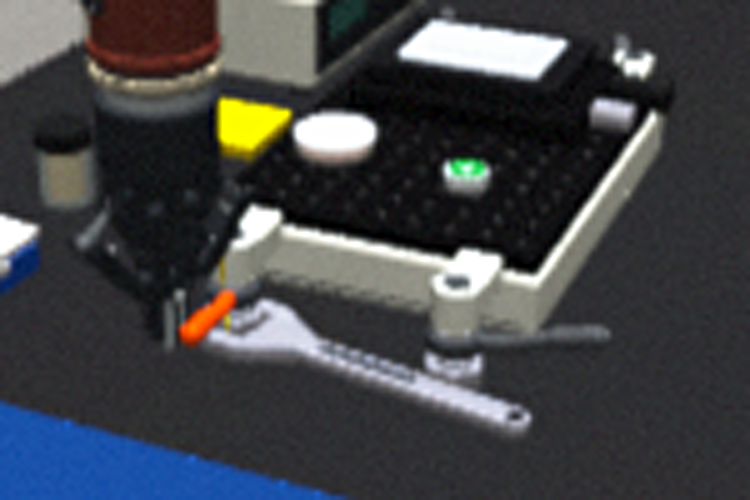

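The tangential force went from about 4 N to 11 N with hardly any more travel, so the lever is at the firm stop. I'll back off, lift, and look from the earlier viewing pose.

Run:
```python
from h import *
from plant import *
e=observe()["eef_pos"]
move_l([e[0]+.03,e[1],e[2]],feed=.08)
move_l([e[0]+.03,e[1],.16],feed=.15)
gripper_to(.045,60)
movep([*tcp(-.012,-.0007),.13],OR)
hold(.1);snap("w9");print(observe()["time_s"])
p,d=get_image("side");cv2.imwrite("pics/side9.png",cv2.resize(p[150:220,220:330,::-1],None,fx=5,fy=5,interpolation=2))
f=np.load("pics/w9.npz");p,K,T=f["p"],f["K"],f["T"]
hsv=cv2.cvtColor(p,cv2.COLOR_RGB2HSV);m=cv2.inRange(hsv,(3,180,120),(15,255,255));m[200:]=0;n,l,st,c=cv2.connectedComponentsWithStats(m);i=1+np.argmax(st[1:,4]);print(st[i])
ys,xs=np.nonzero(l==i);P=ray_plane(np.stack([xs,ys],1),K,T,.05,True)[:,:2];r=np.linalg.norm(P-A,axis=1);q=P[r>.07].mean(0)-A;print("lever ang",np.arctan2(q[1],q[0]),"minus .358:",np.arctan2(q[1],q[0])-.358,r.max())
```

```text
34.6
[ 133   65  105   56 1750]
lever ang 1.8284266828701785 minus .358: 1.4704266828701784 0.09958261329060772<stdin>:1: UserWarning: Gimbal lock detected. Setting third angle to zero since it is not possible to uniquely determine all angles.
```

View pics/w9.png

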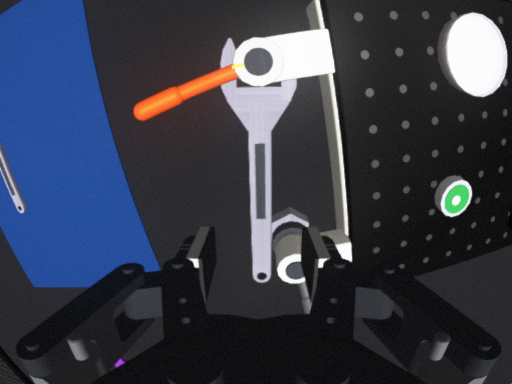

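View pics/side9.png

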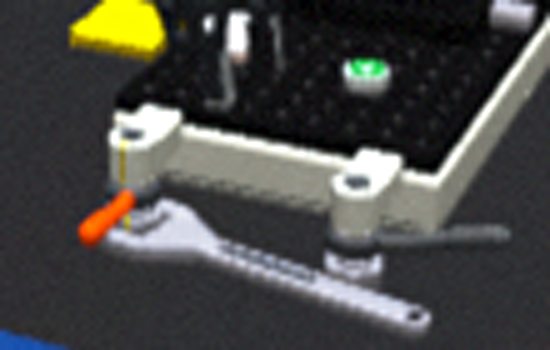

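The lever is now at world angle 1.83, so locknut + foot ≈ 1.47. That is consistent with the 1.30 stop plus about 0.17 of foot play. Now I'll measure the spanner as it lies, from its handle at (262,170).

Run:
```python
from h import *
for n,r in (("w7",(238,275,140,290)),("w9",(238,280,135,290))):
    f=np.load(f"pics/{n}.npz");p,K,T=f["p"],f["K"],f["T"]
    g=(p.min(2)>60).astype(np.uint8);m=np.zeros_like(g);m[r[2]:r[3],r[0]:r[1]]=1
    hsv=cv2.cvtColor(p,cv2.COLOR_RGB2HSV)
    co=[]
    for row in range(145,222,4):
        s=p[row,235:290].astype(float).mean(1);x=np.nonzero(s>90)[0]+235
        # contiguous outer edges near col 260
        x=x[(x>240)&(x<282)];k=np.split(x,np.nonzero(np.diff(x)>18)[0]+1)[0]
        e=ray_plane([[k.min()-.5,row],[k.max()+.5,row]],K,T,.0105,True)[:,:2];co.append(np.r_[e.mean(0),np.linalg.norm(e[1]-e[0])])
    co=np.array(co);k=np.abs(co[:,2]-np.median(co[:,2]))<.0015;pf=np.polyfit(co[k,0],co[k,1],1);yaw=np.arctan(pf[0])
    print(n,"yaw",yaw,"width",np.median(co[:,2]),k.sum(),"y at .48",np.polyval(pf,.48))
    u=e2(yaw) if 0 else np.array([np.cos(yaw),np.sin(yaw)])
    # tail
    col=int(round(np.mean([260,262])));rows=np.nonzero((p[230:300,col].mean(1)>60))[0]+230;t=ray_plane([[col,rows.max()]],K,T,.0105,True)[0,:2];print("tail",t,"jaw centre",t+.229*u,"rel F",((t+.229*u-F)@v).round(4),((t+.229*u-F)@w).round(4))
```

```text
w7 yaw -0.08924686284243334 width 0.02043136433024782 19 y at .48 0.08762481837966102
tail [0.33791676 0.09762377] jaw centre [0.56600537 0.07721336] rel F 0.004 -0.0035
w9 yaw -0.07711757533251437 width 0.020886997583060826 18 y at .48 0.0867293860589773
tail [0.33590331 0.09862759] jaw centre [0.56422271 0.08098516] rel F 0.0019 0.0001<stdin>:1: UserWarning: Gimbal lock detected. Setting third angle to zero since it is not possible to uniquely determine all angles.
```

Run:
```python
from h import *
from plant import *
yw=-.079;u=np.array([np.cos(yw),np.sin(yw)]);n=np.array([-u[1],u[0]]);O=ori(yw-.003,.15)
G=np.array([.4815,.0869])
move_l([*G,.05],feed=.1,rotation=O)
print(move_l([*G,.0068],feed=.05,max_force=8),observe()["eef_pos"])
gripper_to(0.,60);s=observe();print(s["opening"],s["ft_force"],s["torque"])
for a in (.008,.020,.035,.055):
    r=move_l([*(G-u*a),.0075],feed=.04,max_force=20);s=observe();print(a,r,s["ft_force"].round(1),s["eef_pos"].round(4))
    if r: break
print(s["time_s"])
snap("w10");p,d=get_image("side");cv2.imwrite("pics/side10.png",cv2.resize(p[140:230,200:350,::-1],None,fx=5,fy=5,interpolation=2))
```

```text
True [0.48035239 0.08827013 0.00617221]
0.017563553038570285 [-1.54961655 -2.02392002  3.22233807] [-0.43838236  0.13848595  0.07224494]
0.008 False [11.2 -1.  -6.8] [0.4781 0.0874 0.0085]
0.02 False [ 0.3  0.1 -2.9] [0.4604 0.0886 0.0068]
0.035 False [-0.4  0.2 -3.5] [0.4465 0.0897 0.0075]
0.055 False [ 5.3  0.9 -6.2] [0.4276 0.0913 0.0079]
38.775<stdin>:1: UserWarning: Gimbal lock detected. Setting third angle to zero since it is not possible to uniquely determine all angles.
```

View pics/w10.png

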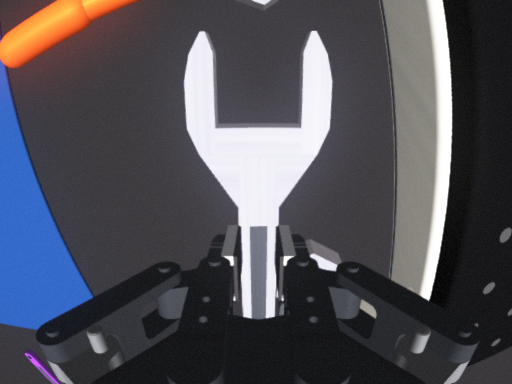

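View pics/side10.png

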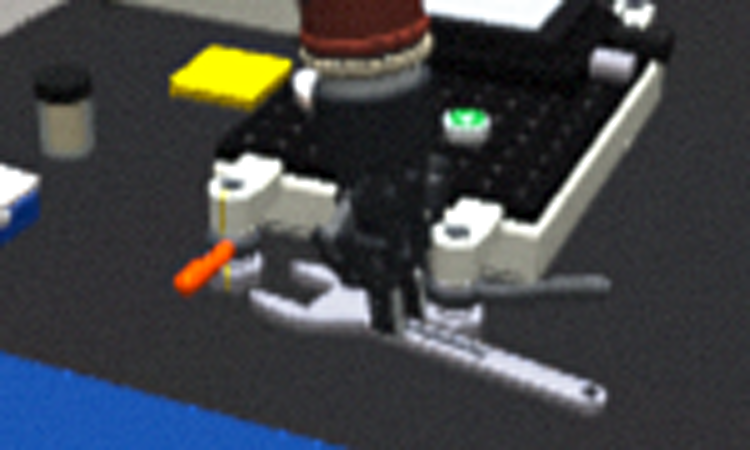

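The spanner is off the foot: in w10 the hexagon tip is at (262,5), ahead of the empty mouth. Next it goes outward, up, and onto its old place on the mat.

Run:
```python
from h import *
from plant import *
yw=-.079;u=np.array([np.cos(yw),np.sin(yw)]);n=np.array([-u[1],u[0]])
e=observe()["eef_pos"]
print(move_l([*(e[:2]+n*.055),.0085],feed=.08,max_force=15),observe()["ft_force"])
move_l([*(e[:2]+n*.07),.07],feed=.12)
movep([.5152,.3007,.07],ori(-.018,.15))
move_l([.5152,.3007,.02],feed=.1)
print(move_l([.5152,.3007,.0085],feed=.03,max_force=6),observe()["eef_pos"])
gripper_to(.045,60)
move_l([.50,.3007,.10],feed=.12)
# look back at foot
movep([.51,.21,.17],ori(1.57));hold(.1);snap("w11");print(observe()["time_s"])
p,d=get_image("top");cv2.imwrite("pics/top11.png",cv2.resize(p[80:260,150:400,::-1],None,fx=3,fy=3,interpolation=2))
hexfit("w11",.52,.60,.04,.14,"hx_f",c0=(.562,.081))
```

```text
False [-0.06868541 -0.3493437  -3.93230841]
True [0.51571825 0.30093285 0.00950288]
45.0917
hx_f centre [0.5784 0.1055] psi -0.0719 n {30: 0, 90: 0, 150: 0} rms mm nan<stdin>:1: UserWarning: Gimbal lock detected. Setting third angle to zero since it is not possible to uniquely determine all angles.
<sys>:0: UserWarning: Gimbal lock detected. Setting third angle to zero since it is not possible to uniquely determine all angles.
  return _methods._mean(a, axis=axis, dtype=dtype,
  ret = ret.dtype.type(ret / rcount)
```

View pics/w11.png

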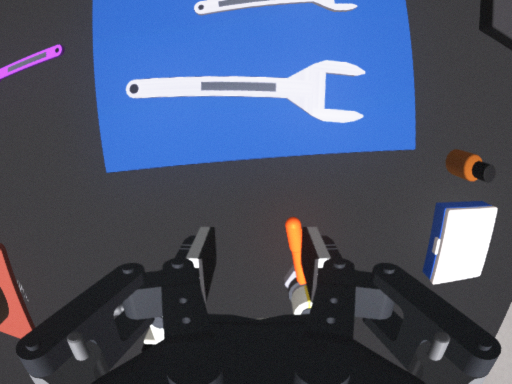

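View pics/hx_f.png

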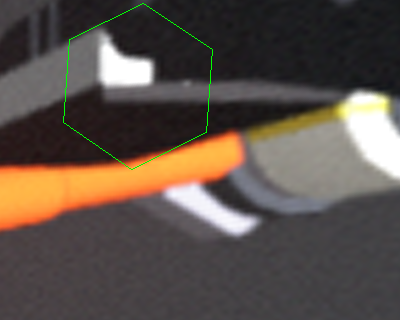

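View pics/top11.png

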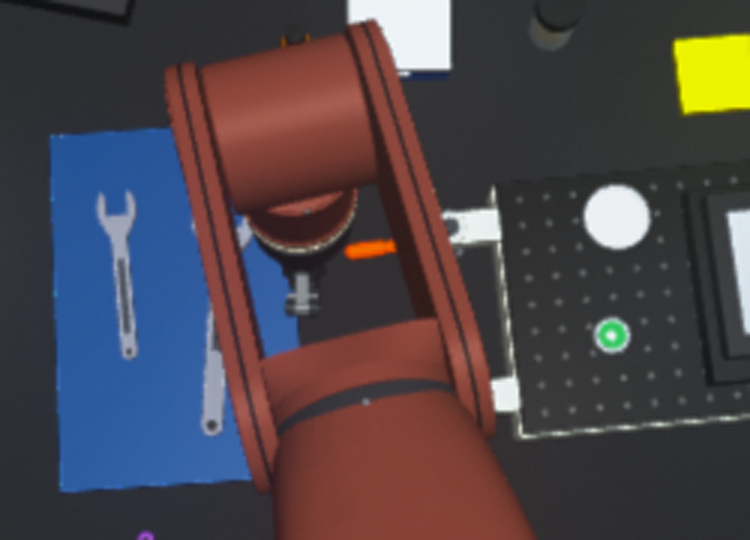

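The spanner lies flat on the mat in w11 at (240,88), clear of the small one, and the other things are unmoved. The gripper and lever hid the hexagon from the automatic fit, so I'll compare its visible flat with the first view (same camera pose) and re-measure the lever.

```bash
python3 - <<'E' 2>/dev/null
from h import *
for n in ("w1","w11"):
    a=rect(n,.52,.60,.04,.14,.016);hsv=cv2.cvtColor(a,cv2.COLOR_BGR2HSV)
    g=((hsv[:,:,2]>165)&((hsv[:,:,1]<45))).astype(np.uint8)
    pts=[]
    for c in range(182,232,2):
        r=np.nonzero(g[165:250,c])[0]
        if len(r): pts.append((c,165+r.max()))
    pts=np.array(pts,float);vx,vy,x0,y0=cv2.fitLine(pts.astype(np.float32),cv2.DIST_HUBER,0,.01,.01).ravel()
    if vx>0: vx,vy=-vx,-vy
    # world: up=+x(-row), left=+y(-col)
    print(n,len(pts),"flat yaw",np.arctan2(-vx,-vy),"psi",np.arctan2(-vx,-vy)-np.pi/3)
    f=np.load(f"pics/{n}.npz");p,K,T=f["p"],f["K"],f["T"];hsv=cv2.cvtColor(p,cv2.COLOR_RGB2HSV);m=cv2.inRange(hsv,(3,200,150),(15,255,255));m[:210]=0;m[:,:270]=0;m[:,400:]=0
    ys,xs=np.nonzero(m);P=ray_plane(np.stack([xs,ys],1),K,T,.047,True)[:,:2];r=np.linalg.norm(P-A,axis=1);q=P[(r>.06)].mean(0)-A if (r>.06).any() else [0,0];print("lever",np.arctan2(q[1],q[0]),r.max())
c=cv2.resize(cv2.imread("pics/w11.png")[200:330,220:360],None,fx=5,fy=4,interpolation=2);cv2.imwrite("pics/w11c.png",c)
E
```

```text
w1 25 flat yaw 0.97898585 psi -0.068211734
lever 0.0 0.051849197506489676
w11 25 flat yaw 1.0614135 psi 0.014215946
lever 1.7799786589115671 0.09815686724249946
```

View pics/w11c.png

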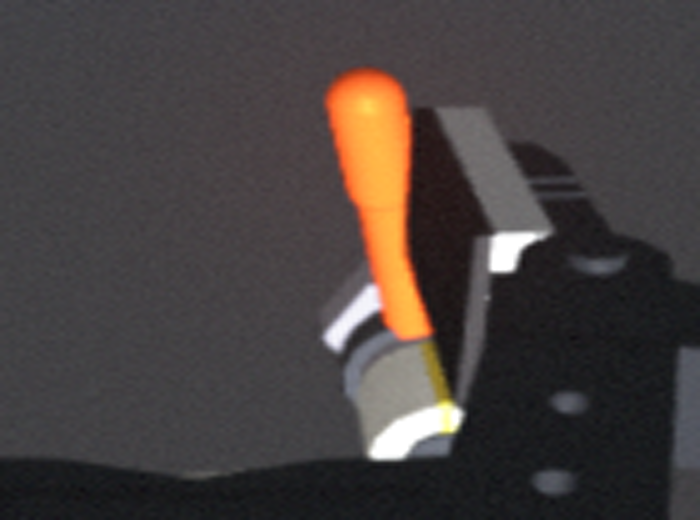

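The foot is about 0.08 rad from its setting. The lever at 1.78 then gives locknut ≈ 1.34 measured (the stop is at 1.30), so it is tight. I'll hand in.

```bash
python3 - <<'E' 2>/dev/null
from plant import *
s=observe();print(s["eef_pos"],s["ft_force"],s["time_s"]);job_done()
E
```

```text
[0.50990548 0.21011009 0.16974135] [ 1.00662576 -0.64036451 -0.23144529] 45.1417
the job is handed in; nothing more can be done
```

I fitted the larger spanner fully onto the loose foot with its handle along the near foot's outer side. I then swung the orange lever to its stop, took the spanner off and laid it back flat on the mat. The job was handed in at 45 s of the 72 s.

- **Locknut:** the push rose from about 4 N to 11 N at the stop. The last images put the nut at about 1.34 rad; the stop is 1.30, so this is within measuring error. An earlier image had the lever about 0.05 rad further round, which suggests pulling the spanner off turned the foot back slightly.
- **Foot:** comparing the visible hexagon flat before and after shows it turned about 0.08 rad, well under 0.35. While the spanner held it I estimated about 0.17 rad, from the lever angle only.
- **Spanner and other things:** the spanner lies on the mat clear of the smaller one. The other things looked unmoved in the last pictures, but the arm hid part of the top view. At hand-in the gripper was at 0.17 m, touching nothing.
- **Checks that failed:** the automatic hexagon fit failed in two views because the spanner or the lever and gripper hid it. There I read the visible edges instead.

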